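Find the slack of a loose bamboo tray and lock it

ROBOT

A 7-joint arm with a two-finger parallel gripper is mounted at the origin on the work surface. World frame = base frame: x ahead of the robot, y to its left, z up, the work surface at z = 0. Lengths are in m, angles in rad, forces in N, time in s.
With the tool pointing down it reaches from about 0.4 to 0.85 m from the base axis. Payload 4.5 kg.
Tool frame: the origin (TCP) lies on the centre line of the jaws, within the pads' length; the fingertips stand r.tip_extent ahead of it and the grasp point (between the pads) is the TCP (r.tip_extent is the distance from the TCP to the fingertips, in m); z points along the fingers, y is the line along which they close (so a half turn about z gives the same grasp; the last joint's range is limited). The gripper opens to 88 mm and grips with 3 to 60 N. Pads are 18 mm wide; open, the fingers measure 123 mm over their backs; the gripper's body (75 mm by 187 mm) begins 45 mm behind the grasp point.
Start: joints at [1.202, 0.689, -0.195, 1.565, 0.157, 0.902, -0.215], TCP at [0.245, -0.575, 0.227] pointing down, gripper open.
Joint ranges: [-3.01, 3.01], [-0.46, 2.08], [-1.47, 1.51], [0.13, 2.56], [-1, 4.14], [0.04, 2.09], [-2.66, 2.66]. Speed limits (rad/s): [2.57, 2.57, 3.14, 3.14, 3.14, 3.14, 3.14].

INTERFACE

Orientations are given as a unit quaternion [x, y, z, w].
In Python, from plant import sensors, vision, finish_job, r gives the robot as it stands. The module is installed in compiled form; this text tells all that it offers.
- The arm moves only by the tool step_arm, never from a script. Its argument "steps" is a list of rows, each a list of 2 entries, a list of its own where there are three numbers: the shift along the tool's x, y, z in cm, then the turn, a rotation vector about the tool's x, y, z in degrees. A call has 1 to 12 rows; each row shifts and turns the commanded pose from where the row before left it, along the tool's axes as they then stand; what a row does not reach is not made up. A row lasts 1/8 s, in which the tool goes at most 62.5 mm and 10.7 degrees, less where a joint would pass 70% of its speed; a pose out of reach is approached as far as the arm can. A call with a gripper value outside its range is refused whole. "claw" is the opening, from -1 (shut) to 1 (fully open), set as the call begins (left out, the last holds). The fingers move at their own pace and stop on an object; "grip_force" is the grip in N (left out, the last holds). Time passes only in rows, so rows that do not move let the fingers close. It gives the time, the measured TCP pose, the force, the opening and the grip force at its end, in the units of the state.
- sensors.get_state(): the state, without advancing time (a new reading comes with each control period).
- vision.snapshot(name): name is "scene" or "top"; returns a dict with "img" (384x512x3 uint8, red, green, blue), "fx", "fy", "cx", "cy" (pixels), "k1" (the pictures are not rectified: a ray, as slopes to the right and down, at radius r is drawn at 1 + k1 r^2 times it, then the intrinsics apply), "position" and "rotation" of the camera in the world. Camera axes: x right, y down, z forward; pixel columns grow to the right and rows downward; lengths in m; the calibration is good to about 2 mm. A picture is of the moment at which its call begins. There is no depth.
- finish_job(): hands the job in; it is judged then, once.
The state is a dict: "clock": time; "q": joint angles; "qd": joint speeds; "joint_torque": joint torques, N m; "tool_pos": TCP position; "eef_rot": TCP orientation; "contact_force": force on the tool from outside, world axes, zero at the start; "moment": the same for the moment, N m; "opening": opening from 0.0 (shut) to 1.0 (fully open); "finger_force": force on a finger pad.
Only numpy, scipy, OpenCV 4.12 (cv2) and the standard library are available. Lean on these libraries where they do the work, as an engineer would, in place of code of your own. Each camera call takes 0.05 s, during which the arm holds its last target. There are 200 camera calls.

TASK

The top tray of the bamboo tier is loose on the hidden runner beneath it and rattles. Holding its grip board, slide the tray gently to the robot's left until you feel the slack end, then to the right until you feel the other end, and set it halfway between the two; there press the peg button fully down to lock the tray, and let go. Never push the tray or the button against the runner with more than about 15 N, keep the paperweight and the glasses lying in the tray, and leave everything else on the table where it stands.

Things in the scene. Friction and masses are not known exactly. Their poses are not given: they have to be found in the camera images.
- tier: Bamboo tier fixed to the table, 220 (x) x 300 (y) mm: two fixed lower trays, posts and a closed runner housing under the loose top tray. Origin: centre of its underside. The top tray slides along its y axis (roughly the robot's left); x points away from the robot, z up. Hidden in the housing is the runner, in a place that varies by up to 12 mm either side of the tier's middle along y.
- tray: Loose top tray, 200 (x) x 280 (y) mm, walls 40 high and 6 thick, floor 6. Origin: centre of its underside, 142 above the table; axes as the tier's. Slides along y only, with 1 N friction, stays where left. Free over 25 to 40 mm of slack (one end on each side of the tier's middle); at the ends the runner resists like a spring, about 1.5 N per mm. The runner's locking hole is at mid-slack.
- tray_grip (a point): Where to hold the tray's upright grip board: middle of its top edge, 227 mm above the table. The board is 12 mm thick (along y), 112 mm long (along x: 47 mm towards and 65 mm away from the robot from this point); its top is 79 mm above the tray's floor, 45 mm above its walls. Free space on either side: 60 mm.
- lock_top (a point): Centre of the top of the peg button, a wooden button 28 mm across on a thin stem in a round boss 36 mm across, 100 mm beyond tray_grip, in line with the board. Its top is 222 mm above the table when up. It travels with the tray.
- lock (a joint): How far the peg button is pressed: 0 up, 0.014 m fully down. Takes about 3 N to move, stays where it is left. Its 12 mm pin meets the runner after 2.5 mm and goes further only over the runner's 17 mm wide locking hole, that is, with the tray within about 2 mm of the middle of its slack.
- paperweight: Green glass paperweight, a dome 56 mm across and 34 mm high, lying in the left half of the tray. Origin: centre of its underside.
- glasses: Folded reading glasses in tortoiseshell acetate, about 140 x 30 x 45 mm, standing in the right half of the tray. Origin: centre of the underside.
- coin_tin: Red plastic coin tin with twist cap, 72 mm across, 101 mm high, on the table to the right of the tier. Origin: centre of its underside.
- bell: Chrome bicycle bell, 54 mm across, 39 mm high, on the table to the left of the tier. Origin: centre of its underside.
- dish: White ceramic key dish, 110 mm across, 35 mm high, on the right of the table. Origin: centre of its underside.
- torch: Aluminium pocket torch lying on the left of the table, 28 mm thick, 110 mm long. Origin: under its middle.
- tape: Grey tape measure, 60 x 35 x 55 mm, on the left of the table. Origin: centre of its underside.
Mind the look-alikes: they are no part of the job. There is more than one size of the paperweight; the one meant has the size given above. There is more than one size of the glasses; the job needs the larger.

How it is judged:
By the outcome, as a careful person would: the job done as asked, in the order asked, and still so for the second after the job is handed in, with the robot touching nothing.
It also fails if it takes over 48 s, if anything falls off the work surface, if the arm or the gripper's body presses on something with over 40 N, if the wrist force passes 120 N, or if a joint passes its speed limit or range.

## Working session

There is one attempt and no reset: what is moved stays moved. The work goes in short steps, Python scripts to look and compute and a tool call to move; the robot and the scene stay as the last step left them, time stands still between calls to the robot, and variables do not carry over. Pictures are saved under pics/ and viewed, at most 10 in all, crops included, and the job is handed in when it is done.

Besides the shell and the picture viewer there is one more tool, called after "Call:" as name(argument=value, ...), one argument or row to a line, values as JSON. step_arm: Moves the arm, as the interface text tells. Its arguments: {"type":"object","properties":{"steps":{"type":"array"},"claw":{"type":"number"},"grip_force":{"type":"number"}},"required":["steps"]}

```bash
mkdir -p pics
cat > h.py <<'E'
import numpy as np, cv2
from plant import sensors, vision, finish_job, r
def ray(s,u,v):
    xd=np.array([(u-s['cx'])/s['fx'],(v-s['cy'])/s['fy']]); x=xd.copy()
    for _ in range(20): x=xd/(1+s['k1']*(x@x))
    R=np.array(s['rotation']).reshape(3,3) if np.array(s['rotation']).size==9 else None
    return np.array(s['position']), R@np.array([x[0],x[1],1.])
def plane(s,u,v,z):
    o,d=ray(s,u,v); return o+d*(z-o[2])/d[2]
E
python3 - <<'E'
from h import *
for n in("top","scene"):
    s=vision.snapshot(n); cv2.imwrite(f"pics/{n}0.png",cv2.resize(s['img'][:,:,::-1],(800,600),interpolation=cv2.INTER_CUBIC))
    print(n,s['position'],s['rotation'],s['fx'],s['cx'],s['cy'],s['k1'])
print(r.tip_extent, sensors.get_state())
E
```

```text
top [ 0.2196694  -0.00347375  1.38471039] [-0.7022339   0.70248298 -0.08365172  0.07992242] 380.78671708555714 259.5278321395282 193.85134119048303 -0.03684208566349417
scene [1.02334576 0.53009584 1.11526335] [ 0.3503362   0.8786356  -0.30108299 -0.12088451] 432.57158203797917 263.12193174781663 192.37680561468144 0.04203861982442043
0.019 {'clock': 0.1, 'q': array([ 1.20177433,  0.68989041, -0.19457607,  1.56623133,  0.15729101,
        0.90248375, -0.21506531]), 'qd': array([-0.00066741, -0.00274453,  0.00022146, -0.00144702, -0.00088672,
        0.00043368, -0.00035284]), 'joint_torque': array([-3.22185580e-03, -5.28505790e+01, -1.27134439e+00, -1.53837597e+01,
       -5.25973155e-02,  2.10407357e-03,  3.32382467e-05]), 'tool_pos': array([ 0.2447733 , -0.57444486,  0.22600003]), 'eef_rot': array([ 9.79770196e-01,  2.00124229e-01, -1.98371811e-04, -7.85382717e-04]), 'contact_force': array([-0.28535844,  0.37218334,  0.12361117]), 'moment': array([ 0.01308838,  0.01250718, -0.0263798 ]), 'finger_force': 0.0, 'opening': 0.9997324717717699}
```

View pics/top0.png

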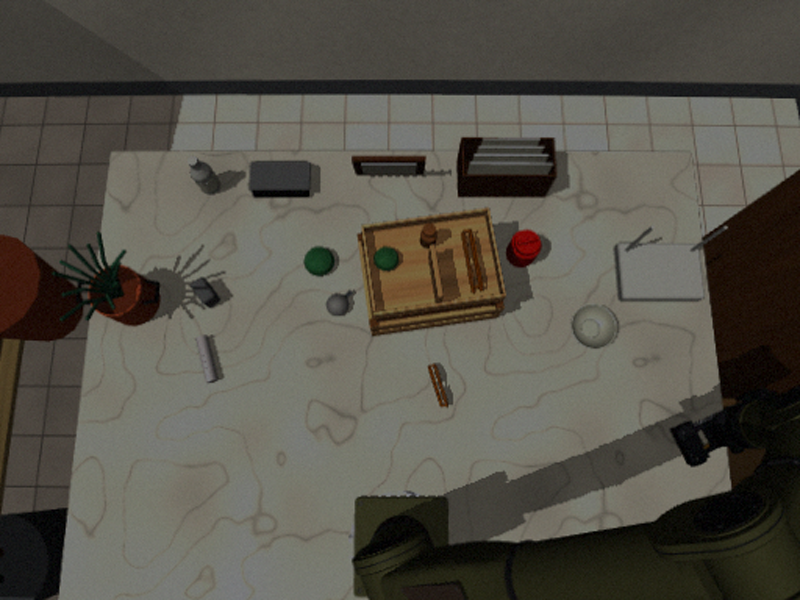

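View pics/scene0.png

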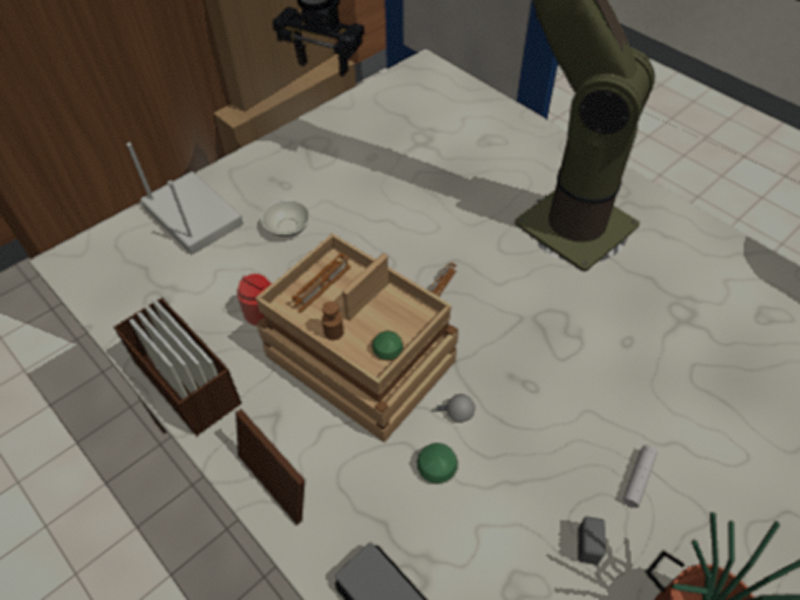

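The top view shows the tray rim at about (362,228)–(488,212)–(503,302)–(370,322), the grip board along (433,250)–(438,300) and the button near (428,230). The scene view shows the board's top edge at (345,290)–(387,260) and the button at (331,308). I'll zoom in next.

```bash
sed -i "s/    R=np.*/    from scipy.spatial.transform import Rotation as Q; R=Q.from_quat(s['rotation']).as_matrix()/" h.py
python3 - <<'E'
from h import *
a=cv2.imread("pics/top0.png")
for n,(u,v,w,h) in {"top":(220,125,110,90),"scene":(160,145,140,105)}.items():
    s=vision.snapshot(n); im=np.clip(s['img'][v:v+h,u:u+w,::-1]*1.6,0,255).astype(np.uint8)
    cv2.imwrite(f"pics/{n}1.png",cv2.resize(im,None,fx=5.5,fy=5.5,interpolation=cv2.INTER_CUBIC))
E
```

```text
(no output)
```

View pics/top1.png

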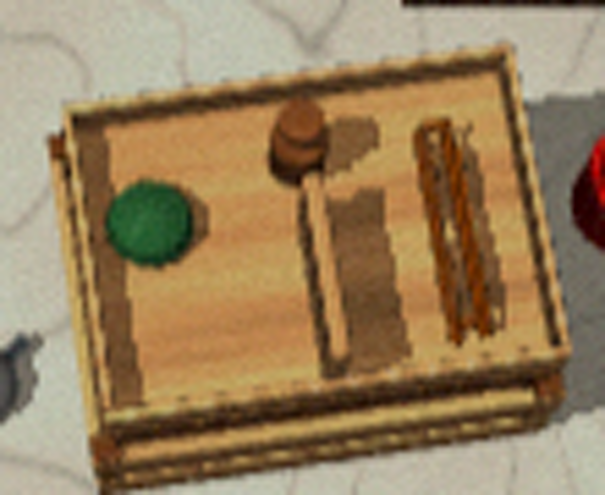

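View pics/scene1.png

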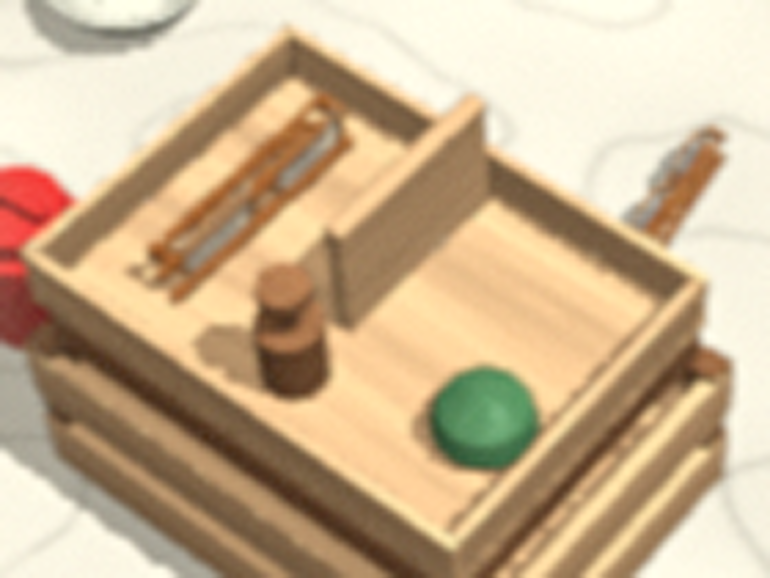

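Top crop: board top edge runs (313,178)–(341,357), button top is at (303,120), and the rim corners are (67,105), (510,47), (567,352) and (103,412). Scene crop: board top edge runs (337,232)–(475,103) and the button top is at (285,283).

Run:
```python
from h import *
from scipy.spatial.transform import Rotation as Q
k=1/5.5
t=vision.snapshot("top"); c=vision.snapshot("scene")
T=lambda u,v,z:plane(t,220+u*k-.4,125+v*k-.4,z)
S=lambda u,v,z:plane(c,160+u*k-.4,145+v*k-.4,z)
P={}
for n,F,far,near,b in(("top",T,(313,178),(341,357),(303,120)),("scene",S,(337,232),(475,103),(285,283))):
    f=F(*far,.227);e=F(*near,.227);B=F(*b,.222); d=(f-e)/np.linalg.norm(f-e)
    print(n,f[:2],e[:2],"len",np.linalg.norm(f-e),"yaw",np.degrees(np.arctan2(d[1],d[0])),"grip",(e+d*.047)[:2],"btn",B[:2], np.degrees(np.arctan2(*(B-e)[1::-1])))
R=[T(*p,.188)[:2] for p in((67,105),(510,47),(567,352),(103,412))]
R=np.array(R);print(R,R.mean(0)); 
for i,j in((3,0),(2,1)): d=R[j]-R[i];print(np.linalg.norm(d),np.degrees(np.arctan2(d[1],d[0])))
for i,j in((1,0),(2,3)): d=R[j]-R[i];print(np.linalg.norm(d),np.degrees(np.arctan2(d[1],d[0]))-90)
s=sensors.get_state();print(s['tool_pos'],Q.from_quat(s['eef_rot']).as_matrix().round(3))
```

```text
top [ 0.61426944 -0.0641977 ] [ 0.50699893 -0.07893693] len 0.10827837955533899 yaw 7.82358893515476 grip [ 0.55356144 -0.07253912] btn [ 0.65187246 -0.0589903 ] 7.8393693793075565
scene [ 0.61471975 -0.05967852] [ 0.51166175 -0.07547929] len 0.10426224663684606 yaw 8.71666436811368 grip [ 0.55811889 -0.06835651] btn [ 0.65009453 -0.05624395] 7.91063961859035
[[ 0.67403341  0.08238643]
 [ 0.7120724  -0.18777774]
 [ 0.51977547 -0.21500881]
 [ 0.48348499  0.0582627 ]] [ 0.59734157 -0.06553436]
0.19206940033818037 7.21535100865503
0.19421544983088276 8.060035384502086
0.27282896335503204 8.014535962876863
0.27567066737614826 7.564622805454789
[ 0.24490827 -0.57481544  0.22646601] [[ 0.92   0.392 -0.   ]
 [ 0.392 -0.92   0.   ]
 [-0.    -0.001 -1.   ]]
```

Call:
step_arm(
  steps=[
    [[0,0,-4],[0,0,7.65]],
    [[0,0,-4],[0,0,7.65]],
    [[3.5,-4.2,0],[0,0,0]],
    [[3.5,-4.2,0],[0,0,0]],
    [[3.5,-4.2,0],[0,0,0]],
    [[3.5,-4.2,0],[0,0,0]],
    [[3.5,-4.2,0],[0,0,0]],
    [[3.5,-4.2,0],[0,0,0]],
    [[3.5,-4.2,0],[0,0,0]],
    [[3.5,-4.2,0],[0,0,0]],
    [[3.5,-4.2,0],[0,0,0]],
    [[0,0,0],[0,0,0]],
  ],
  claw=0,
  grip_force=25,
)

```text
clock: 1.8
tool_pos: [0.5085, -0.1523, 0.3068]
eef_rot: [0.997, 0.073, 0.001, -0.001]
contact_force: [1.1, 0.1, -0.5]
opening: 0.499
finger_force: 0.0
```

```bash
cat >> h.py <<'E'
def st(g=None):
    from scipy.spatial.transform import Rotation as Q
    s=sensors.get_state();R=Q.from_quat(s['eef_rot']).as_matrix()
    print(round(s['clock'],2),'p',s['tool_pos'].round(4),'yaw',np.degrees(np.arctan2(R[1,0],R[0,0])).round(2),'z',R[:,2].round(3),'Ftool',(R.T@s['contact_force']).round(2),'open',round(s['opening'],3),round(s['finger_force'],1))
    if g is not None: print('to go cm (tool)',(R.T@(np.array(g)-s['tool_pos'])*100).round(2))
    return s,R
E
python3 -c "
from h import *
st([.5555,-.071,.214])"
```

```text
1.8 p [ 0.5085 -0.1523  0.3068] yaw 8.33 z [ 0.002  0.003 -1.   ] Ftool [1.12 0.1  0.52] open 0.499 0.0
to go cm (tool) [ 5.81 -7.33  9.31]
```

Call:
step_arm(
  steps=[
    [[2.9,-3.65,0],[0,0,0.4]],
    [[2.9,-3.65,0],[0,0,0]],
    [[0,0,3],[0,0,0]],
    [[0,0,2.4],[0,0,0]],
    [[0,0,0],[0,0,0]],
  ],
)

```text
clock: 2.42
tool_pos: [0.5521, -0.0791, 0.2512]
eef_rot: [0.998, 0.064, -0.002, 0.0]
contact_force: [-0.9, -1.2, 0.3]
opening: 0.498
finger_force: 0.0
```

Run:
```python
from h import *
st([.5555,-.071,.214])
o=[]
for n,(u,v,w,h) in {"top":(220,125,110,105),"scene":(150,100,120,115)}.items():
    s=vision.snapshot(n); im=np.clip(s['img'][v:v+h,u:u+w,::-1]*1.6,0,255).astype(np.uint8)
    o.append(cv2.resize(im,(400,400*h//w)))
m=max(i.shape[0] for i in o)
cv2.imwrite("pics/b.png",np.hstack([cv2.copyMakeBorder(i,0,m-i.shape[0],0,0,0) for i in o]))
```

```text
2.42 p [ 0.5521 -0.0791  0.2512] yaw 7.3 z [-0.004 -0.001 -1.   ] Ftool [-1.03  1.07 -0.27] open 0.498 0.0
to go cm (tool) [ 0.46 -0.76  3.72]
```

View pics/b.png

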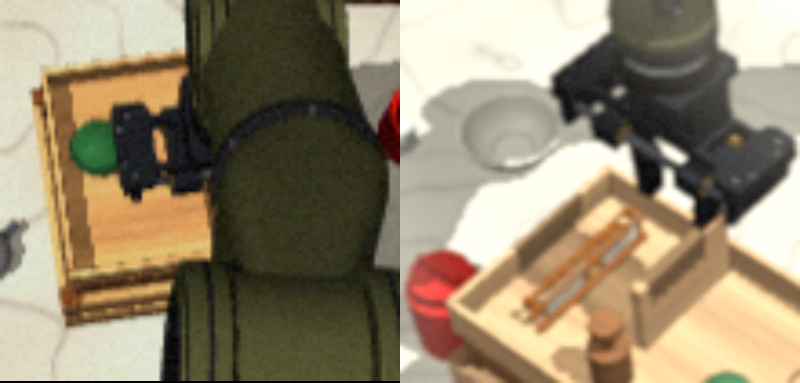

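The fingers at (645,190) and (710,210) in the scene half straddle the board. The measurement puts the board 7 mm to the left, so I'll shift, then lower.

Call:
step_arm(
  steps=[
    [[0.45,-0.75,0],[0,0,-0.4]],
    [[0,0,0],[0,0,0]],
    [[0,0,1.4],[0,0,0]],
    [[0,0,1.3],[0,0,0]],
    [[0,0,1.0],[0,0,0]],
    [[0,0,0],[0,0,0]],
  ],
)

```text
clock: 3.28
tool_pos: [0.5565, -0.0698, 0.2145]
eef_rot: [0.998, 0.068, -0.001, -0.0]
contact_force: [0.7, 0.2, -0.0]
opening: 0.497
finger_force: 0.0
```

```bash
python3 -c "
from h import *
st([.5555,-.071,.214])"
```

```text
3.27 p [ 0.5565 -0.0698  0.2145] yaw 7.78 z [-0.002  0.    -1.   ] Ftool [ 0.7  -0.11  0.  ] open 0.497 0.0
to go cm (tool) [-0.12  0.1   0.05]
```

Call:
step_arm(
  steps=[
    [[0,0,0],[0,0,0]],
    [[0,0,0],[0,0,0]],
    [[0,0,0],[0,0,0]],
    [[0,0,0],[0,0,0]],
    [[0,0,0],[0,0,0]],
    [[0,0,0],[0,0,0]],
  ],
  claw=-1,
  grip_force=30,
)

```text
clock: 4.03
tool_pos: [0.5573, -0.0698, 0.2157]
eef_rot: [0.998, 0.068, 0.0, 0.0]
contact_force: [-0.1, 0.6, 0.6]
opening: 0.006
finger_force: 0.0
```

```bash
python3 -c "
from h import *
st([.5555,-.071,.214])"
```

```text
4.03 p [ 0.5573 -0.0698  0.2157] yaw 7.78 z [ 0. -0. -1.] Ftool [-0.03 -0.66 -0.56] open 0.006 0.0
to go cm (tool) [-0.2   0.09  0.17]
```

Run:
```python
from h import *
s=vision.snapshot("scene"); im=np.clip(s['img'][110:220,160:280,::-1]*1.6,0,255).astype(np.uint8)
cv2.imwrite("pics/c.png",cv2.resize(im,(640,586),interpolation=cv2.INTER_CUBIC))
def proj(p):
    from scipy.spatial.transform import Rotation as Q
    x=Q.from_quat(s['rotation']).as_matrix().T@(np.array(p)-s['position']);x=x[:2]/x[2];x=x*(1+s['k1']*(x@x))
    return (np.array([s['fx']*x[0]+s['cx']-160,s['fy']*x[1]+s['cy']-110])*640/120).round()
p=sensors.get_state()['tool_pos']; print('tcp',proj(p),'tip',proj(p-[0,0,.019]))
```

```text
tcp [400. 351.] tip [402. 375.]
```

View pics/c.png

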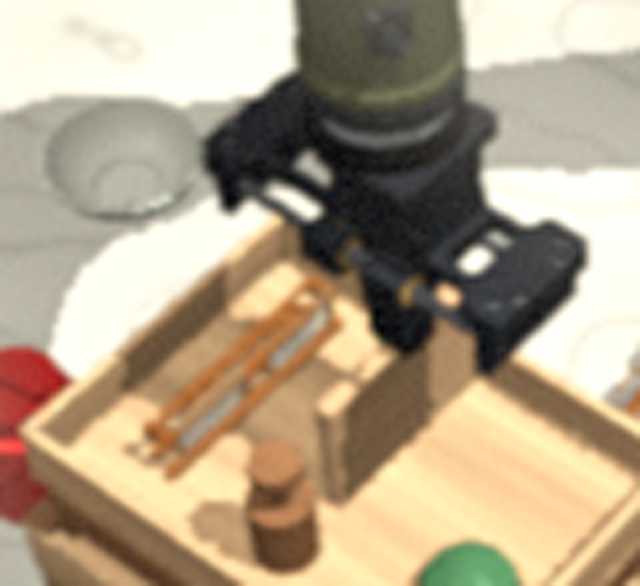

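The gripper shut without holding the board. Its tips vanish behind the board's top line at about (405,348), and the tray hasn't moved. I'll lift and check with projected marks.

Call:
step_arm(
  steps=[
    [[0,0,-2],[0,0,0]],
    [[0,0,-2],[0,0,0]],
    [[0,0,-0.5],[0,0,0]],
    [[0,0,0],[0,0,0]],
  ],
)

```text
clock: 4.58
tool_pos: [0.5572, -0.0698, 0.2606]
eef_rot: [0.998, 0.068, 0.0, 0.0]
contact_force: [-0.5, 1.4, -0.9]
opening: 0.006
finger_force: 0.0
```

```bash
cat >> h.py <<'E'
def proj(s,p):
    from scipy.spatial.transform import Rotation as Q
    x=Q.from_quat(s['rotation']).as_matrix().T@(np.array(p)-s['position']);x=x[:2]/x[2];x=x*(1+s['k1']*(x@x))
    return np.array([s['fx']*x[0]+s['cx'],s['fy']*x[1]+s['cy']])
E
python3 - <<'E'
from h import *
S,R=st()
s=vision.snapshot("scene"); u,v,k=160,100,6.4
im=np.clip(s['img'][v:v+92,u:u+120,::-1]*1.6,0,255).astype(np.uint8)
im=cv2.resize(im,None,fx=k,fy=k,interpolation=cv2.INTER_CUBIC)
m=lambda p,c:cv2.circle(im,tuple(int(a) for a in (proj(s,p)-[u,v]+.5)*k),4,c,-1)
p=S['tool_pos']
m(p,(255,0,0)); m(p-[0,0,.019],(0,0,255)); m(p-[0,0,.019]+.0175*R[:,1],(0,255,255)); m(p-[0,0,.019]-.0175*R[:,1],(255,255,0))
d=R[:,0]
for g in(-.047,0,.065,.1): m(np.array([.5555,-.0705,.227])+g*d,(255,0,255))
print((proj(s,p-[0,0,.019])-[u,v]+.5)*k)
cv2.imwrite("pics/d.png",im)
E
```

```text
4.58 p [ 0.5572 -0.0698  0.2606] yaw 7.78 z [ 0. -0. -1.] Ftool [-0.32 -1.49  0.88] open 0.006 0.0
[480.24483643 448.79743794]
```

View pics/d.png

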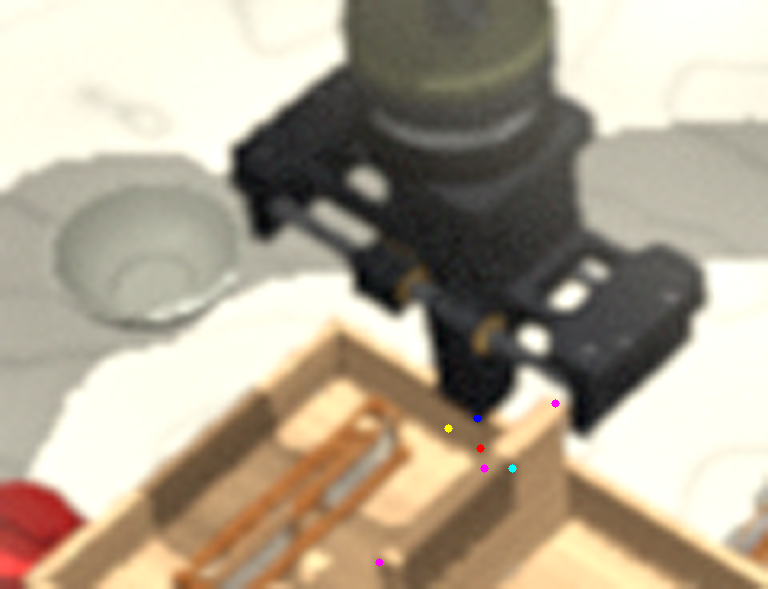

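The predicted tip is at (480,449), but the visible tip ends near (480,411). The body's lower corners show at (262,238) and (582,432). I'll check these against the stated hand geometry.

Run:
```python
from h import *
S,R=st()
s=vision.snapshot("scene");p=S['tool_pos'];f=lambda q:((proj(s,q)-[160,100]+.5)*6.4).round()
for ly in(.0935,-.0935):
  for lx in(.0375,-.0375):
    print(ly,lx,f(p+R@[lx,ly,-.045]))
for t in(0,.019): print('tip corners',t,[f(p+R@[a,b,t]) for a in(-.009,.009) for b in(-.0175,.0175)])
# shifts of 10 mm in px
for i in range(3): print(i,f(p+.01*np.eye(3)[i])-f(p))
```

```text
4.62 p [ 0.5569 -0.0698  0.2602] yaw 7.78 z [-0.001 -0.    -1.   ] Ftool [-0.19 -0.7   0.59] open 0.006 0.0
0.0935 0.0375 [237. 290.]
0.0935 -0.0375 [363. 189.]
-0.0935 0.0375 [594. 514.]
-0.0935 -0.0375 [715. 399.]
tip corners 0 [array([525., 426.]), array([461., 386.]), array([496., 452.]), array([432., 412.])]
tip corners 0.019 [array([527., 456.]), array([464., 417.]), array([499., 482.]), array([435., 442.])]
0 [-19.  12.]
1 [16. 13.]
2 [ -2. -16.]
```

Run:
```python
from h import *
from scipy.spatial.transform import Rotation as Q
t=vision.snapshot("top");s=vision.snapshot("scene")
def Rz(y): y=np.radians(y); return np.array([[np.cos(y),np.sin(y),0],[np.sin(y),-np.cos(y),0],[0,0,-1]])
p=np.array([.5521,-.0791,.2512])
for dz in(0,.04):
  f=lambda q:((proj(t,q+[0,0,dz])-[220,125]+.5)*400/110).round()
  print('top b',dz,[f(p+Rz(7.3)@[a,-.0935,-.045]) for a in(.0375,-.0375)],'Lfinger',[f(p+Rz(7.3)@[a,b,0]) for a in(.009,-.009) for b in (-.022,-.039)])
  g=lambda q:((proj(s,q+[0,0,dz])+.5)*800/512).round()
  p0=np.array([.2448,-.5745,.226])
  print('scene0',dz,[g(p0+Rz(23.1)@[0,b,.019]) for b in(-.053,.053)])
```

```text
top b 0 [array([112., 133.]), array([123., 221.])] Lfinger [array([200., 171.]), array([180., 174.]), array([203., 191.]), array([183., 194.])]
scene0 0 [array([346.,  87.]), array([304.,  76.])]
top b 0.04 [array([111., 118.]), array([123., 208.])] Lfinger [array([202., 157.]), array([182., 160.]), array([205., 178.]), array([185., 181.])]
scene0 0.04 [array([344.,  71.]), array([302.,  60.])]
```

The body ends match in y in the top view, and the tips in the start picture also fit a hand about 40 mm higher than reported. The fingers therefore shut above the board. I'll reopen and go down about 8.5 cm in small steps, watching the force.

Call:
step_arm(
  steps=[
    [[0,0,0],[0,0,0]],
    [[0,0,0],[0,0,0]],
    [[0,0,2],[0,0,0]],
    [[0,0,2],[0,0,0]],
    [[0,0,1],[0,0,0]],
    [[0,0,0.5],[0,0,0]],
    [[0,0,0.5],[0,0,0]],
    [[0,0,0.5],[0,0,0]],
    [[0,0,0.5],[0,0,0]],
    [[0,0,0],[0,0,0]],
  ],
  claw=0,
)

```text
clock: 6.02
tool_pos: [0.5571, -0.0698, 0.1904]
eef_rot: [0.998, 0.068, -0.0, -0.0]
contact_force: [1.2, 0.5, 0.6]
opening: 0.501
finger_force: 0.0
```

```bash
cat > v.py <<'E'
from h import *
import sys
S,R=st()
s=vision.snapshot("scene"); u,v,k=160,100,6.4
im=np.clip(s['img'][v:v+92,u:u+120,::-1]*1.6,0,255).astype(np.uint8)
im=cv2.resize(im,None,fx=k,fy=k,interpolation=cv2.INTER_CUBIC)
cv2.imwrite(sys.argv[1],im)
E
python3 v.py pics/e.png
```

```text
6.03 p [ 0.5571 -0.0698  0.1904] yaw 7.79 z [-0.001 -0.    -1.   ] Ftool [ 1.22 -0.36 -0.62] open 0.501 0.0
```

View pics/e.png

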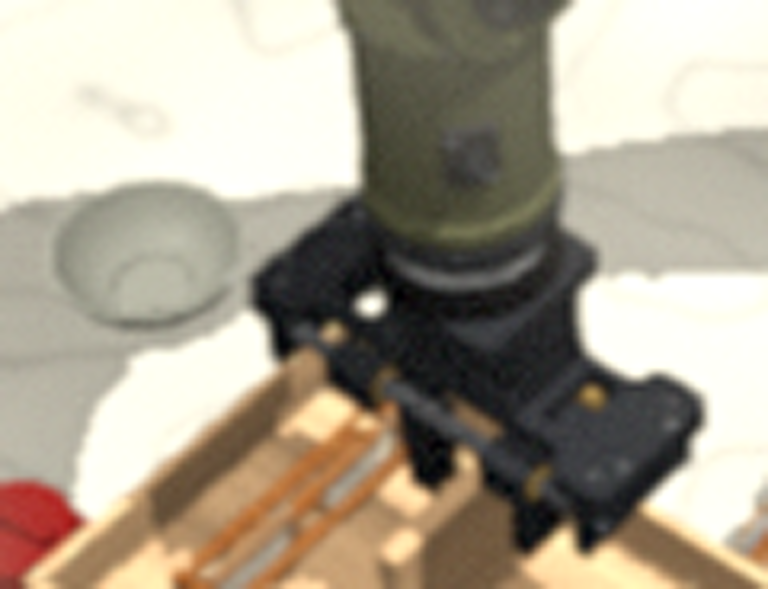

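The fingers now straddle the board, with tips at (430,480) and (530,545). I'll lower a little more and close.

Call:
step_arm(
  steps=[
    [[0,0,0.5],[0,0,0]],
    [[0,0,0.5],[0,0,0]],
    [[0,0,0.4],[0,0,0]],
    [[0,0,0],[0,0,0]],
  ],
)

```text
clock: 6.58
tool_pos: [0.5571, -0.0698, 0.1763]
eef_rot: [0.998, 0.068, -0.0, -0.0]
contact_force: [-0.7, -0.3, 0.1]
opening: 0.501
finger_force: 0.0
```

Call:
step_arm(
  steps=[
    [[0,0,0],[0,0,0]],
    [[0,0,0],[0,0,0]],
    [[0,0,0],[0,0,0]],
    [[0,0,0],[0,0,0]],
    [[0,0,0],[0,0,0]],
  ],
  claw=-1,
  grip_force=30,
)

```text
clock: 7.2
tool_pos: [0.5574, -0.0701, 0.1769]
eef_rot: [0.998, 0.068, 0.0, 0.0]
contact_force: [-0.0, -0.8, 1.5]
opening: 0.133
finger_force: 30.0
```

```bash
python3 -c "
from h import *
st()"
```

```text
7.2 p [ 0.5574 -0.0701  0.1769] yaw 7.8 z [ 0.    -0.001 -1.   ] Ftool [-0.15  0.82 -1.46] open 0.133 30.0
```

Gripped: opening 11.7 mm at 30 N. Now I'll slide it left gently.

Call:
step_arm(
  steps=[
    [[0,-0.2,0],[0,0,0]],
    [[0,-0.2,0],[0,0,0]],
    [[0,-0.2,0],[0,0,0]],
    [[0,0,0],[0,0,0]],
  ],
)

```text
clock: 7.7
tool_pos: [0.5564, -0.0632, 0.1768]
eef_rot: [0.998, 0.068, -0.0, -0.0]
contact_force: [-2.4, 0.2, 3.4]
opening: 0.133
finger_force: 30.0
```

Call:
step_arm(
  steps=[
    [[0,-0.2,0],[0,0,0]],
    [[0,-0.2,0],[0,0,0]],
    [[0,0,0],[0,0,0]],
  ],
)

```text
clock: 8.07
tool_pos: [0.5558, -0.0595, 0.1768]
eef_rot: [0.998, 0.068, -0.0, -0.0]
contact_force: [-2.0, 0.5, 4.9]
opening: 0.133
finger_force: 30.0
```

Call:
step_arm(
  steps=[
    [[0,-0.2,0],[0,0,0]],
    [[0,-0.2,0],[0,0,0]],
    [[0,0,0],[0,0,0]],
  ],
)

```text
clock: 8.45
tool_pos: [0.5553, -0.0555, 0.1768]
eef_rot: [0.998, 0.068, -0.0, -0.0]
contact_force: [-1.0, -0.6, 5.0]
opening: 0.134
finger_force: 30.0
```

Call:
step_arm(
  steps=[
    [[0,-0.2,-0.03],[0,0,0]],
    [[0,-0.2,0],[0,0,0]],
    [[0,0,0],[0,0,0]],
  ],
)

```text
clock: 8.82
tool_pos: [0.5547, -0.0514, 0.1769]
eef_rot: [0.998, 0.068, -0.0, -0.0]
contact_force: [-1.3, 0.6, 3.0]
opening: 0.134
finger_force: 30.0
```

Call:
step_arm(
  steps=[
    [[0,-0.2,0],[0,0,0]],
    [[0,-0.2,0],[0,0,0]],
    [[0,0,0],[0,0,0]],
  ],
)

```text
clock: 9.2
tool_pos: [0.5543, -0.0489, 0.1769]
eef_rot: [0.998, 0.067, -0.0, 0.001]
contact_force: [-0.9, -5.6, -0.6]
opening: 0.136
finger_force: 30.0
```

Call:
step_arm(
  steps=[
    [[0,0,0],[0,0,0]],
    [[0,0,0],[0,0,0]],
  ],
)

```text
clock: 9.45
tool_pos: [0.5543, -0.0489, 0.1769]
eef_rot: [0.998, 0.067, -0.0, 0.001]
contact_force: [0.0, -5.5, -0.8]
opening: 0.13
finger_force: 30.0
```

Call:
step_arm(
  steps=[
    [[0,-0.1,0],[0,0,0]],
    [[0,0,0],[0,0,0]],
    [[0,0,0],[0,0,0]],
  ],
)

```text
clock: 9.82
tool_pos: [0.5542, -0.0481, 0.1768]
eef_rot: [0.998, 0.067, -0.0, 0.001]
contact_force: [0.3, -6.2, -0.2]
opening: 0.127
finger_force: 30.0
```

```bash
python3 -c "
from h import *
st()"
```

```text
9.82 p [ 0.5542 -0.0481  0.1768] yaw 7.73 z [-0.    -0.001 -1.   ] Ftool [-0.58  6.22  0.18] open 0.127 30.0
```

Left end felt: about −6 N at y = −0.048. Now right.

Call:
step_arm(
  steps=[
    [[0,0.3,0],[0,0,0]],
    [[0,0.3,0],[0,0,0]],
    [[0,0.3,0],[0,0,0]],
    [[0,0.3,0],[0,0,0]],
    [[0,0.3,0],[0,0,0]],
    [[0,0.3,0],[0,0,0]],
    [[0,0.3,0],[0,0,0]],
    [[0,0.3,0],[0,0,0]],
    [[0,0.2,0],[0,0,0]],
    [[0,0,0],[0,0,0]],
  ],
)

```text
clock: 11.08
tool_pos: [0.5579, -0.0734, 0.1769]
eef_rot: [0.998, 0.068, 0.0, 0.0]
contact_force: [0.9, -1.2, -5.9]
opening: 0.132
finger_force: 30.0
```

Call:
step_arm(
  steps=[
    [[0,0.2,0],[0,0,0]],
    [[0,0.2,0],[0,0,0]],
    [[0,0,0],[0,0,0]],
  ],
)

```text
clock: 11.45
tool_pos: [0.5585, -0.077, 0.1769]
eef_rot: [0.998, 0.068, 0.0, 0.0]
contact_force: [1.7, -0.1, -5.8]
opening: 0.139
finger_force: 30.0
```

Call:
step_arm(
  steps=[
    [[0,0.2,0],[0,0,0]],
    [[0,0.1,0],[0,0,0]],
    [[0,0,0],[0,0,0]],
  ],
)

```text
clock: 11.82
tool_pos: [0.5589, -0.0798, 0.1769]
eef_rot: [0.998, 0.068, 0.0, 0.0]
contact_force: [2.1, 0.9, -8.0]
opening: 0.13
finger_force: 30.0
```

Call:
step_arm(
  steps=[
    [[0,0.2,0.06],[0,0,0]],
    [[0,0.1,0],[0,0,0]],
    [[0,0,0],[0,0,0]],
  ],
)

```text
clock: 12.2
tool_pos: [0.5594, -0.0831, 0.1769]
eef_rot: [0.998, 0.068, 0.0, 0.0]
contact_force: [0.2, 0.4, -1.5]
opening: 0.136
finger_force: 30.0
```

Call:
step_arm(
  steps=[
    [[0,0.2,0],[0,0,0]],
    [[0,0.1,0],[0,0,0]],
    [[0,0,0],[0,0,0]],
  ],
)

```text
clock: 12.58
tool_pos: [0.5597, -0.0851, 0.1768]
eef_rot: [0.998, 0.068, 0.0, -0.0]
contact_force: [-0.7, 3.3, 4.4]
opening: 0.139
finger_force: 30.0
```

Call:
step_arm(
  steps=[
    [[0,0.2,0],[0,0,0]],
    [[0,0,0],[0,0,0]],
    [[0,0,0],[0,0,0]],
  ],
)

```text
clock: 12.95
tool_pos: [0.5599, -0.0868, 0.1768]
eef_rot: [0.998, 0.068, 0.0, -0.0]
contact_force: [-1.4, 4.9, 5.3]
opening: 0.132
finger_force: 30.0
```

Call:
step_arm(
  steps=[
    [[0,0.1,0],[0,0,0]],
    [[0,0,0],[0,0,0]],
    [[0,0,0],[0,0,0]],
  ],
)

```text
clock: 13.32
tool_pos: [0.56, -0.0872, 0.1768]
eef_rot: [0.998, 0.068, 0.0, -0.001]
contact_force: [-1.8, 6.1, 5.4]
opening: 0.138
finger_force: 30.0
```

```bash
python3 -c "
from h import *
st()"
```

```text
13.32 p [ 0.56   -0.0872  0.1768] yaw 7.84 z [ 0.     0.002 -1.   ] Ftool [-0.95 -6.27 -5.44] open 0.138 30.0
```

Call:
step_arm(
  steps=[
    [[0,-0.3,-0.03],[0,0,0]],
    [[0,-0.3,0],[0,0,0]],
    [[0,-0.3,0],[0,0,0]],
    [[0,-0.3,0],[0,0,0]],
    [[0,-0.3,0],[0,0,0]],
    [[0,-0.3,0],[0,0,0]],
    [[0,-0.2,0],[0,0,0]],
    [[0,0,0],[0,0,0]],
    [[0,0,0],[0,0,0]],
  ],
)

```text
clock: 14.45
tool_pos: [0.5571, -0.0683, 0.1768]
eef_rot: [0.998, 0.068, -0.0, -0.0]
contact_force: [0.0, 1.2, 6.0]
opening: 0.132
finger_force: 30.0
```

```bash
python3 -c "
from h import *
st()"
```

```text
14.45 p [ 0.5571 -0.0683  0.1768] yaw 7.8 z [-0.     0.001 -1.   ] Ftool [ 0.19 -1.22 -6.03] open 0.132 30.0
```

Call:
step_arm(
  steps=[
    [[0,-0.06,-0.06],[0,0,0]],
    [[0,0,0],[0,0,0]],
    [[0,0,0],[0,0,0]],
  ],
)

```text
clock: 14.82
tool_pos: [0.5571, -0.0682, 0.1769]
eef_rot: [0.998, 0.068, -0.0, -0.0]
contact_force: [3.4, -0.1, -2.5]
opening: 0.135
finger_force: 30.0
```

```bash
python3 -c "
from h import *
st()"
```

```text
14.82 p [ 0.5571 -0.0682  0.1769] yaw 7.78 z [-0.  0. -1.] Ftool [3.31 0.57 2.47] open 0.135 30.0
```

Call:
step_arm(
  steps=[
    [[0,-0.05,0.02],[0,0,0]],
    [[0,0,0],[0,0,0]],
  ],
)

```text
clock: 15.08
tool_pos: [0.5571, -0.0678, 0.1769]
eef_rot: [0.998, 0.068, -0.0, 0.0]
contact_force: [3.0, -1.2, -3.7]
opening: 0.134
finger_force: 30.0
```

Call:
step_arm(
  steps=[
    [[0,0,0],[0,0,0]],
    [[0,0,0],[0,0,0]],
    [[0,0,0],[0,0,0]],
    [[0,0,-2],[0,0,0]],
    [[0,0,-2],[0,0,0]],
    [[0,0,-2],[0,0,0]],
    [[0,0,0],[0,0,0]],
  ],
  claw=0,
)

```text
clock: 15.95
tool_pos: [0.5579, -0.0678, 0.2384]
eef_rot: [0.998, 0.068, 0.002, 0.0]
contact_force: [0.5, 0.1, 0.8]
opening: 0.502
finger_force: 0.0
```

Run:
```python
from h import *
g=np.array([.5571,-.0680,.217]);y=np.radians(7.8)
b=g+.1*np.array([np.cos(y),np.sin(y),0]);print(b)
st(b)
```

```text
[ 0.65617478 -0.05442844  0.217     ]
15.95 p [ 0.5579 -0.0678  0.2384] yaw 7.77 z [ 0.003 -0.    -1.   ] Ftool [ 0.48 -0.04 -0.8 ] open 0.502 0.0
to go cm (tool) [9.91 0.01 2.17]
```

Call:
step_arm(
  steps=[
    [[3,0,0],[0,0,0]],
    [[3,0,0],[0,0,0]],
    [[3,0,0],[0,0,0]],
    [[0.5,0,0],[0,0,0]],
    [[0,0,0],[0,0,0]],
    [[0,0,0],[0,0,0]],
  ],
  claw=-1,
)

```text
clock: 16.7
tool_pos: [0.6499, -0.0553, 0.2369]
eef_rot: [0.998, 0.068, -0.001, 0.0]
contact_force: [0.2, 0.2, -0.5]
opening: 0.006
finger_force: 0.0
```

Call:
step_arm(
  steps=[
    [[0,0,1.5],[0,0,0]],
    [[0,0,0.8],[0,0,0]],
    [[0,0,0],[0,0,0]],
  ],
)

```text
clock: 17.08
tool_pos: [0.6502, -0.0549, 0.2129]
eef_rot: [0.998, 0.068, -0.001, -0.0]
contact_force: [0.3, -0.4, 0.1]
opening: 0.004
finger_force: 0.0
```

```bash
sed -i 's/u,v,k=160,100,6.4/u,v,k=155,125,6.4/' v.py; python3 v.py pics/f.png
```

```text
17.07 p [ 0.6502 -0.0549  0.2129] yaw 7.78 z [-0.002 -0.    -1.   ] Ftool [ 0.21  0.45 -0.14] open 0.004 0.0
```

View pics/f.png

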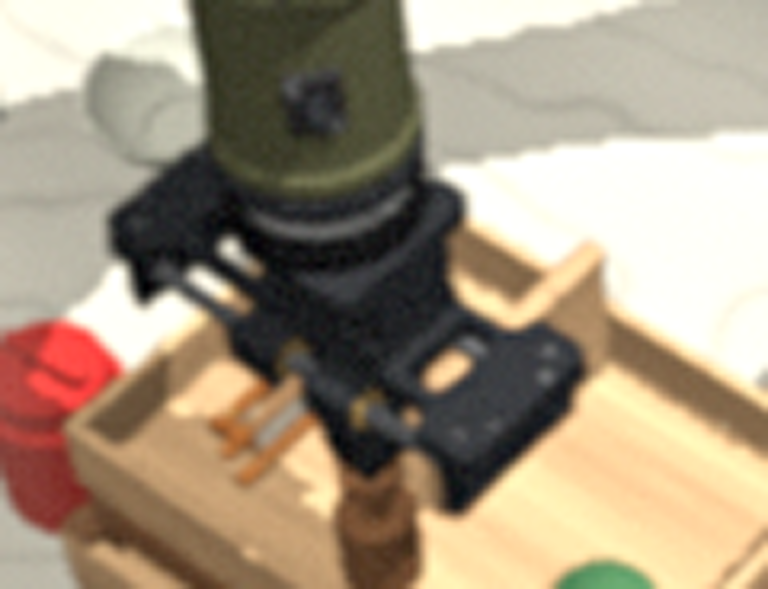

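The closed tips at (368,473) sit right over the button's top at about (378,482). I'll press in small steps.

Call:
step_arm(
  steps=[
    [[0.2,-0.05,0.2],[0,0,0]],
    [[0,0,0.2],[0,0,0]],
    [[0,0,0.2],[0,0,0]],
    [[0,0,0],[0,0,0]],
  ],
)

```text
clock: 17.62
tool_pos: [0.6535, -0.0539, 0.2084]
eef_rot: [0.998, 0.068, 0.001, -0.0]
contact_force: [1.4, 0.4, 1.2]
opening: 0.008
finger_force: 0.6
```

Call:
step_arm(
  steps=[
    [[0,0,0.2],[0,0,0]],
    [[0,0,0.2],[0,0,0]],
    [[0,0,0],[0,0,0]],
  ],
)

```text
clock: 18.0
tool_pos: [0.6533, -0.054, 0.204]
eef_rot: [0.998, 0.068, 0.0, -0.0]
contact_force: [0.9, 0.5, 0.4]
opening: 0.008
finger_force: 0.8
```

Call:
step_arm(
  steps=[
    [[0,0,0.2],[0,0,0]],
    [[0,0,0],[0,0,0]],
  ],
)

```text
clock: 18.25
tool_pos: [0.6531, -0.0541, 0.202]
eef_rot: [0.998, 0.068, 0.0, 0.0]
contact_force: [0.7, 0.8, 1.3]
opening: 0.006
finger_force: 0.8
```

Call:
step_arm(
  steps=[
    [[0,0,0.2],[0,0,0]],
    [[0,0,0],[0,0,0]],
  ],
)

```text
clock: 18.5
tool_pos: [0.653, -0.0542, 0.1999]
eef_rot: [0.998, 0.068, -0.0, 0.0]
contact_force: [0.8, 0.2, 2.0]
opening: 0.002
finger_force: 0.7
```

Call:
step_arm(
  steps=[
    [[0,0,0.1],[0,0,0]],
    [[0,0,0],[0,0,0]],
  ],
)

```text
clock: 18.75
tool_pos: [0.653, -0.0541, 0.199]
eef_rot: [0.998, 0.068, -0.0, 0.0]
contact_force: [2.4, -0.5, 1.7]
opening: 0.002
finger_force: 0.8
```

Call:
step_arm(
  steps=[
    [[0,0,0.1],[0,0,0]],
    [[0,0,0],[0,0,0]],
  ],
)

```text
clock: 19.0
tool_pos: [0.653, -0.0542, 0.198]
eef_rot: [0.998, 0.068, -0.0, 0.0]
contact_force: [0.7, 0.6, 2.3]
opening: 0.001
finger_force: 0.9
```

Call:
step_arm(
  steps=[
    [[0,0,0.1],[0,0,0]],
    [[0,0,0.1],[0,0,0]],
    [[0,0,0],[0,0,0]],
  ],
)

```text
clock: 19.38
tool_pos: [0.6531, -0.0542, 0.1965]
eef_rot: [0.998, 0.068, 0.0, 0.0]
contact_force: [0.1, -0.1, 4.8]
opening: 0.004
finger_force: 2.4
```

Call:
step_arm(
  steps=[
    [[0,0,0.1],[0,0,0]],
    [[0,0,0],[0,0,0]],
  ],
)

```text
clock: 19.62
tool_pos: [0.6532, -0.0542, 0.1964]
eef_rot: [0.998, 0.068, 0.0, 0.0]
contact_force: [-1.6, 0.6, 10.5]
opening: 0.004
finger_force: 4.9
```

Call:
step_arm(
  steps=[
    [[0,0,0.1],[0,0,0]],
    [[0,0,0],[0,0,0]],
  ],
)

```text
clock: 19.88
tool_pos: [0.6533, -0.0542, 0.1963]
eef_rot: [0.998, 0.068, 0.001, 0.0]
contact_force: [-3.5, 0.6, 14.7]
opening: 0.012
finger_force: 7.3
```

Call:
step_arm(
  steps=[
    [[0,0,-0.3],[0,0,0]],
    [[0,0,-2],[0,0,0]],
    [[0,0,-3],[0,0,0]],
    [[0,0,-3],[0,0,0]],
    [[-5,0,0],[0,0,0]],
    [[-5,0,0],[0,0,0]],
    [[-5,0,0],[0,0,0]],
    [[0,0,0],[0,0,0]],
  ],
)

```text
clock: 20.88
tool_pos: [0.4989, -0.0757, 0.2763]
eef_rot: [0.998, 0.067, -0.004, 0.0]
contact_force: [1.3, -0.2, 0.4]
opening: 0.005
finger_force: 0.0
```

Run:
```python
from h import *
st()
s=vision.snapshot("scene")
a=cv2.cvtColor(cv2.resize(cv2.imread("pics/scene0.png"),(512,384),interpolation=cv2.INTER_AREA),cv2.COLOR_BGR2RGB)
u,v=160,145
o=[cv2.resize(np.clip(i[v:v+105,u:u+105,::-1]*1.6,0,255).astype(np.uint8),(400,400),interpolation=cv2.INTER_CUBIC) for i in(a,s['img'])]
cv2.imwrite("pics/g.png",np.hstack(o))
# predicted pixels of button top in crop, up and down
b=np.array([.6535,-.0545,0])
for z in(.222,.2195,.208): print(z,((proj(s,b+[0,0,z])-[u,v]+.5)*400/105).round())
```

```text
20.88 p [ 0.4989 -0.0757  0.2763] yaw 7.67 z [-0.007 -0.001 -1.   ] Ftool [ 1.24  0.36 -0.46] open 0.005 0.0
0.222 [196. 201.]
0.2195 [196. 203.]
0.208 [197. 213.]
```

View pics/g.png

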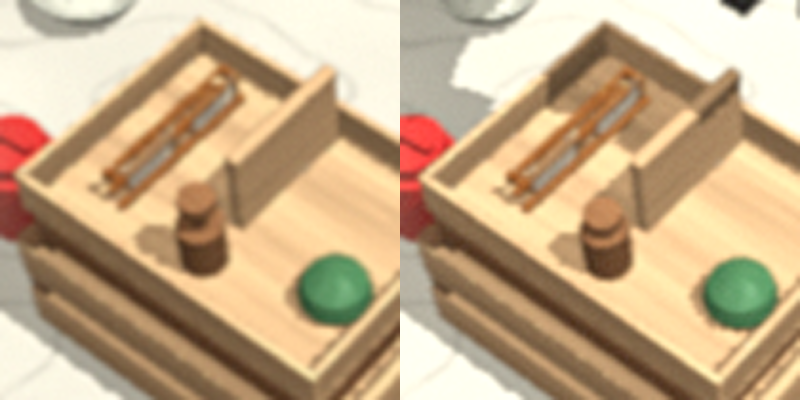

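The last picture shows the button top about 11 px (roughly 13 mm) lower than before, so it is fully down. The paperweight and glasses still lie in the tray, and the hand is clear.

```bash
python3 -c "
from h import *
print(finish_job())"
```

```text
the job is handed in; nothing more can be done
None
```

I felt both ends of the tray's slack at about 6 N each, set the tray midway to within about 1 mm, pressed the peg button to its stop (peak about 14.7 N), let go and handed the job in; the result wasn't reported back.

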